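# Clear a plaque and show its back to the inspection camera

### The job

Sweep all four loose putty chips off the top of the wooden plaque and down onto the bench, using the scraper block held in the gripper while the plaque lies in its cradle, then stand the scraper upright on the bench and let go of it. Then lift the plaque out of the cradle and finish while holding it still in the air for the slanting camera: its underside centred and square to the lens, 100 mm straight out in front of the lens face, its long side parallel to the long side of the camera box. Do not bump the camera, and leave the bottle, the jar and the mug where they stand.

Things in the scene. Friction and masses are not known exactly. Their poses are not given: they have to be found in the camera images.
- plaque: Wooden plaque, a slab 50 (x) by 130 (y) by 12 mm (z), 70 to 140 g, loose in the cradle. Origin: centre of its underside, 35 mm above the bench; its top face, with the chips on it, is 47 mm above the bench. z points up out of the top face. At the end the underside faces the lens; either end may be on either side.
- cradle: Fixed cradle, base 70 x 140 x 10 mm; x, y as the plaque's. A plinth 34 (x) x 130 mm, 35 mm high, carries the plaque, which overhangs it 8 mm on both long sides, free for fingers at mid-length. End tabs, and side tabs at |y| 44 to 60 mm out to x = +-32 mm, all rise 41 mm above the bench (6 mm below the plaque's top), with 2 mm play. Origin: centre of its underside, on the bench.
- scraper: Scraper block standing loose on the bench, 140 g: a grey foot 30 (x) by 90 (y) by 20 mm high, flat underneath; on its middle an upright wooden grip 24 mm thick (x), 40 mm wide (y), from 20 to 72 mm above the underside. It sweeps along its x, the same both ways round. Origin: centre of the underside; z up.
- stand: Fixed stand of the camera on the bench, base 90 (x) by 120 (y) mm, 8 mm thick, with a cheek 72 mm high at each end. Origin: centre of its underside; z up.
- camera: Grey camera box 56 (x) by 100 (y, long side) by 45 mm (z), fixed in the stand, slanting 0.35 rad towards the stand's -x side. Origin: centre of the box's underside, 30 mm above the bench; z is the lens axis, up and out of the lens. A round black lens, 48 mm across, stands on the box; its face is at z = 60 mm.
- focus (a point): Point in the air on the lens axis, 100 mm out from the lens face (160 mm from the camera's origin), with the camera's axes. The centre of the plaque's underside belongs here, plaque z along this z and plaque y along this y (either way round).
- chip0: Loose chip of dried putty, about 18 mm across and 8 mm thick, 10 g, lying on the plaque's top. Origin: centre of its underside.
- chip1: Loose chip of dried putty, about 18 mm across and 8 mm thick, 10 g, lying on the plaque's top. Origin: centre of its underside.
- chip2: Loose chip of dried putty, about 18 mm across and 8 mm thick, 10 g, lying on the plaque's top. Origin: centre of its underside.
- chip3: Loose chip of dried putty, about 18 mm across and 8 mm thick, 10 g, lying on the plaque's top. Origin: centre of its underside.
- bottle: Bystander: white paint bottle, 52 mm across, 125 mm high. Origin: centre of its underside.
- jar: Bystander: low white jar, 60 mm across, 60 mm high. Origin: centre of its underside.
- mug: Bystander: white mug, 72 mm across, 85 mm high, handle on its own +y side. Origin: centre of its underside.
Things that resemble listed ones, but are neither listed nor needed, are in the scene too. Of the things like the scraper, leave any that is orange, purple or yellow; of the rest the smaller one is meant.

How it is judged:
By the outcome, as a careful person would: the job done as asked, in the order asked, and still so for the second after the job is handed in, while the arm keeps its last pose, push and grip.
It also fails if it takes over 72 s, if anything falls off the work surface, if the arm or the gripper's body presses on something with over 40 N, if the wrist force passes 120 N, or if a joint passes its speed limit or range.

### The arm

A 6-joint arm with a two-finger parallel gripper is mounted at the origin on the work surface. World frame = base frame: x ahead of the robot, y to its left, z up, the work surface at z = 0. Lengths are in m, angles in degrees, forces in N, time in s.
With the tool pointing down it reaches from about 0.35 to 0.95 m from the base axis. Payload 17.4 kg.
Tool frame: the origin (TCP) lies on the centre line of the jaws, within the pads' length; the fingertips stand 14 mm ahead of it and the grasp point (between the pads) lies 5 mm behind it; z points along the fingers, y is the direction in which the jaws open and shut (so a half turn about z gives the same grasp; the last joint's range is limited). The gripper opens to 93 mm and grips with 3 to 60 N. Pads are 15 mm wide; open, the fingers measure 128 mm over their backs; the gripper's body (75 mm by 188 mm) begins 65 mm behind the grasp point.
Start: joints at [-72.296, 6.646, 82.598, -0, 90.757, -2.166], TCP at [0.229, -0.635, 0.233] pointing down, gripper open.
Joint ranges: [-162.19, 162.19], [-47.58, 125.68], [4.15, 143.07], [-65.23, 245.23], [0.69, 171.88], [-170.13, 170.13]. Speed limits (degrees/s): [108.29, 108.29, 127.2, 180, 180, 180].

### API

Orientations are given as [roll, pitch, yaw] about the fixed x, y, z axes, in that order (R = Rz(yaw) Ry(pitch) Rx(roll)).
In Python, from workcell import bot, capture, camera_info, masks_of, pinpoint gives the robot as it stands. Calls block until the motion is done:
- bot.movep(position, orientation): joint-space move of the TCP to a pose.
- bot.move_straight(position, orientation=None, rate=0.15, guard=None): straight line of the TCP; orientation=None keeps the orientation; rate is the mean speed in m/s. With guard (N) it stops when the force on the tool has changed by that much, and returns True; else False.
- bot.movej(angles): joint-space move.
- bot.gripper_open() and bot.close_gripper(newtons=None): open the fingers fully, or close them until they stop; newtons is the grip in N (None keeps the last).
- bot.dwell(seconds).
- bot.inverse_kinematics(position, orientation): joint angles nearest the present ones, or None.
- bot.get_state(): the state.
- capture(name): name is "side" or "top"; returns (picture, depth): 384x512x3 uint8, blue, green, red; 384x512 float32, m along the optical axis (not along the pixel's ray), 0 where there is no reading.
- camera_info(name): a dict with "K" (3x3 intrinsics, pixels), "R" (3x3) and "t" (3): a world point X has camera coordinates R X + t. Camera axes: x right, y down, z forward; pixel columns grow to the right and rows downward; lengths in m; the calibration is good to about 2 mm. A picture is of the moment at which its call begins. camera_info takes no time and is no camera call.
A pose or a line that the arm cannot do raises bot.IKError and nothing moves.
- bot.finish_job(): hands the job in, once; it reports no verdict.
Trained networks look in the newest picture that a camera, given by its name, has taken for a name from the list of things; names that differ only in an ending like _2 or _b are one class to them, and where a whole thing is asked for, a point or a joint stands for the part that bears it (a point fixed in the world has none). Each returns a list of dicts, best first, with "p" (0 to 1); they miss things now and then, are a little off and sometimes report something else, mostly with a low value. They report only what shows in the picture. A call takes as long as a camera call. They do not tell look-alikes from the thing itself.
- masks_of(camera, name): "region" (384x512 bool, what is visible of it) and "bbox" ([centre column, centre row, width, height] in pixels, round what is visible of it).
- pinpoint(camera, name): "position" ([column, row] in pixels: a listed point, or the origin of a listed thing).
The state is a dict: "time": time; "qpos": joint angles; "qd": joint speeds; "joint_efforts": joint torques, N m; "tool_pos": TCP position; "tcp_rot": TCP orientation; "wrist_force": force on the tool from outside, world axes, zero at the start; "wrist_torque": the same for the moment, N m; "grip_width": opening from 0.0 (shut) to 1.0 (fully open).
Only numpy, scipy, OpenCV 4.12 (cv2) and the standard library are available. Lean on these libraries where they do the work, as an engineer would, in place of code of your own. Each camera call takes 0.05 s, during which the arm holds its last target. There are 200 camera calls.

## Working session

There is one attempt and no reset: what is moved stays moved. The work goes in short steps, each a Python script; the robot and the scene stay as the last script left them, time stands still between calls to the robot, and variables do not carry over. Pictures are saved under pics/ and viewed, about 8 in all and at most 12, crops included, and the job is handed in when it is done.

```bash
ls; mkdir -p pics; python3 - <<'E'
from workcell import bot, capture, camera_info, masks_of, pinpoint
import cv2, numpy as np
for c in ("side","top"):
    im,d=capture(c); cv2.imwrite(f"pics/{c}0.png",im); np.savez(f"{c}0.npz",im=im,d=d)
    i=camera_info(c); print(c,i["K"].round(1).tolist(),(-i["R"].T@i["t"]).round(3),i["R"].round(3).tolist())
    for n in ["plaque","cradle","scraper","stand","camera","focus","chip0","bottle","jar","mug"]:
        print(n,[(round(float(m["p"]),2),np.round(m["position"]).tolist()) for m in pinpoint(c,n)][:6])
cv2.imwrite("pics/both0.png",np.hstack([cv2.resize(cv2.imread("pics/side0.png"),(400,300)),cv2.resize(cv2.imread("pics/top0.png"),(400,300))]))
print(bot.get_state())
E
```

```text
pics
side [[427.9, 0.0, 257.3], [0.0, 427.9, 191.5], [0.0, 0.0, 1.0]] [0.336 0.737 0.598] [[-0.946, -0.326, 0.006], [-0.179, 0.503, -0.845], [0.272, -0.8, -0.534]]
plaque [(0.59, [295.0, 221.0])]
cradle [(0.81, [293.0, 234.0])]
scraper [(0.8, [226.0, 228.0]), (0.75, [362.0, 291.0]), (0.74, [217.0, 303.0]), (0.66, [287.0, 344.0]), (0.55, [150.0, 310.0])]
stand [(0.58, [293.0, 179.0])]
camera []
focus []
chip0 [(0.46, [294.0, 213.0]), (0.45, [289.0, 228.0]), (0.38, [304.0, 223.0]), (0.35, [305.0, 210.0])]
bottle [(0.69, [224.0, 174.0]), (0.55, [295.0, 170.0])]
jar [(0.81, [179.0, 206.0])]
mug [(0.63, [156.0, 250.0])]
top [[384.2, 0.0, 258.0], [0.0, 384.2, 191.9], [0.0, 0.0, 1.0]] [ 0.411 -0.007  0.944] [[0.008, -1.0, 0.004], [-0.986, -0.008, -0.169], [0.169, -0.003, -0.986]]
plaque [(0.66, [262.0, 220.0]), (0.64, [281.0, 221.0])]
cradle [(0.87, [259.0, 218.0]), (0.54, [357.0, 192.0])]
scraper [(0.86, [138.0, 247.0]), (0.71, [163.0, 192.0]), (0.7, [204.0, 294.0]), (0.67, [141.0, 144.0]), (0.62, [254.0, 162.0]), (0.52, [276.0, 220.0])]
stand [(0.61, [351.0, 195.0])]
camera [(0.78, [354.0
[... 153 characters left out ...]
0])]
mug [(0.97, [201.0, 118.0])]
{'time': 1.1, 'qpos': array([-7.22939859e+01,  6.64572096e+00,  8.25984413e+01,  4.13022255e-04,
        9.07563873e+01, -2.16561962e+00]), 'qd': array([-0.02661182, -0.06107052,  0.01689351, -0.02656672, -0.09169839,
       -0.01633041]), 'joint_efforts': array([ 2.98013028e-04, -7.21031642e+01, -6.22763371e+01,  7.79230823e-02,
        1.83233240e-02,  1.43895664e-05]), 'tool_pos': array([ 0.22943727, -0.6348098 ,  0.23264391]), 'tcp_rot': array([-1.79999466e+02, -4.33460086e-04,  1.98716391e+01]), 'wrist_force': array([-0.307054  , -1.07547493, -0.15271624]), 'wrist_torque': array([-0.01498563, -0.02839711, -0.02055584]), 'grip_width': 1.0000642306990188}
```

```bash
python3 - <<'E'
import cv2
im=cv2.imread("pics/top0.png")
cv2.imwrite("pics/top0b.png",cv2.resize(im[60:330,80:440],(800,600),interpolation=cv2.INTER_CUBIC))
E
```

```text
(no output)
```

View pics/top0b.png

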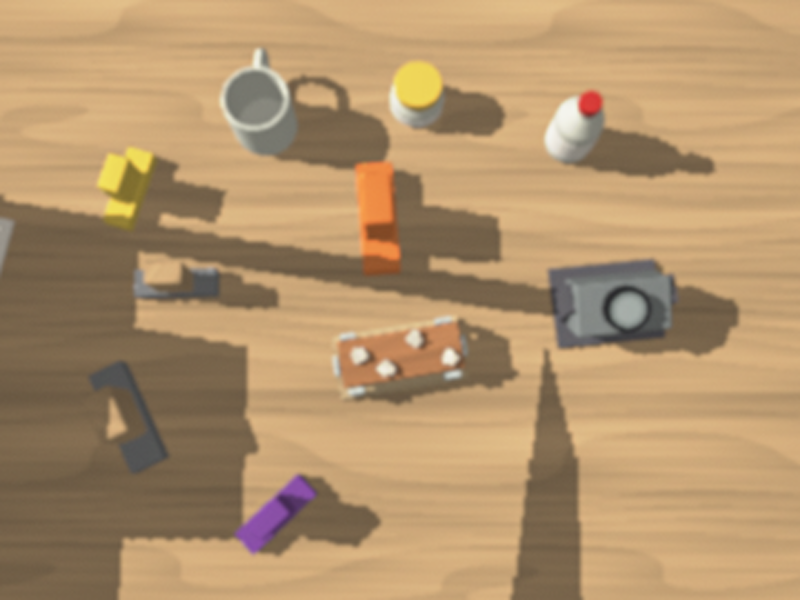

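View pics/side0.png

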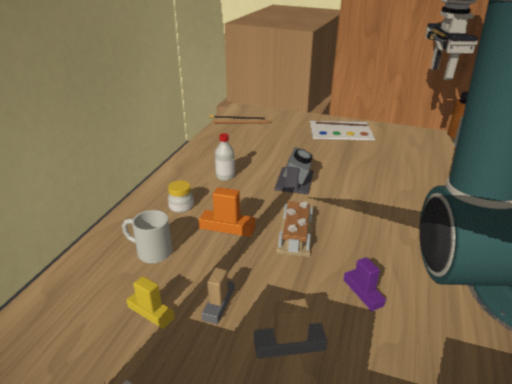

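Similar objects in the top picture (full-image pixels): yellow (137,144), orange (250,158), purple (204,291), a grey one with a wooden grip at (159,187), and a longer dark one at (137,247). The colour rule drops yellow, orange and purple. Of the two left, the smaller is the grey one at (159,187). I'll measure both to confirm.

```bash
cat > h.py <<'E'
from workcell import bot, capture, camera_info, masks_of, pinpoint
import cv2, numpy as np
from scipy.spatial.transform import Rotation as Ro
def cloud(c,d):
    i=camera_info(c); v,u=np.mgrid[0:384,0:512]
    P=np.stack([(u-i["K"][0,2])/i["K"][0,0]*d,(v-i["K"][1,2])/i["K"][1,1]*d,d],-1)
    P=(P-i["t"])@i["R"]; P[d<=0]=np.nan
    return P
def rect(pts):
    (cx,cy),(w,h),a=cv2.minAreaRect(pts[:,:2].astype(np.float32)*1000)
    if w>h: a+=90; w,h=h,w       # a = heading of the short axis(x)
    else: pass
    return np.round([cx,cy],1),round(w,1),round(h,1),round((a+90)%180-90,1)
def proj(c,X):
    i=camera_info(c); p=i["K"]@(i["R"]@np.asarray(X,float)+i["t"]); return p[:2]/p[2]
E
python3 - <<'E'
from h import *
T=np.load("top0.npz");S=np.load("side0.npz")
C={"top":cloud("top",T["d"]),"side":cloud("side",S["d"])}
def box(c,x0,x1,y0,y1,z0,z1):
    P=C[c].reshape(-1,3); m=(P[:,0]>x0)&(P[:,0]<x1)&(P[:,1]>y0)&(P[:,1]<y1)&(P[:,2]>z0)&(P[:,2]<z1); return P[m]
for c in C:
    P=C[c].reshape(-1,3);P=P[(abs(P[:,2])<.01)&(P[:,0]>.3)&(P[:,0]<.6)&(abs(P[:,1])<.3)];print(c,"bench z",np.median(P[:,2]),P[:,2].std())
for uv in [(159,187),(137,247),(260,220),(354,192),(333,122),(267,106),(201,118)]:
    print(uv,C["top"][uv[1],uv[0]].round(3))
x,y,_=C["top"][220,260]
for c in C: 
    P=box(c,x-.1,x+.1,y-.1,y+.1,.038,.051); print(c,"plaque top",len(P),rect(P))
    P=box(c,x-.1,x+.1,y-.1,y+.1,.05,.07); print(c,"chips",len(P),P[:,:].round(3)[:60:2].tolist())
for uv in [(159,187),(137,247)]:
    x,y,_=C["top"][uv[1],uv[0]]
    for c in C:
        P=box(c,x-.09,x+.09,y-.09,y+.09,.012,.027); print(c,"foot",len(P),rect(P) if len(P) else 0)
        P=box(c,x-.09,x+.09,y-.09,y+.09,.06,.09); print(c,"grip",len(P),rect(P) if len(P) else 0, np.median(P[:,2]) if len(P) else 0)
x,y,_=C["top"][192,354]
for c in C:
    P=box(c,x-.12,x+.12,y-.12,y+.12,.005,.012); print(c,"base",rect(P))
    P=box(c,x-.12,x+.12,y-.12,y+.12,.02,.2); print(c,"cam",len(P),rect(P),P.max(0).round(3))
    # top plane via RANSAC
    rng=np.random.default_rng(0);best=None;Q=box(c,x-.12,x+.12,y-.12,y+.12,.05,.2)
    for _ in range(800):
        a=Q[rng.choice(len(Q),3,False)];n=np.cross(a[1]-a[0],a[2]-a[0]);L=np.linalg.norm(n)
        if L<1e-5: continue
        n/=L;n*=np.sign(n[2]);
        if n[2]<.6: continue
        m=abs((Q-a[0])@n)<.002
        if best is None or m.sum()>best.sum(): best=m
    q=Q[best];ctr=q.mean(0);n=np.linalg.svd(q-ctr)[2][2];n*=np.sign(n[2]);print(c,"plane",best.sum(),n.round(3),ctr.round(4))
E
python3 - <<'E'
import cv2,numpy as np
t=cv2.imread("pics/top0.png");s=cv2.imread("pics/side0.png")
a=cv2.resize(t[165:285,110:230],(400,400),interpolation=2);b=cv2.resize(t[165:245,220:400],(800,355)[0:2],interpolation=2)[:, :800]
b=cv2.resize(b,(400,178));d=cv2.resize(s[145:245,255:335],(400,400)[0:2],interpolation=2)
cv2.imwrite("pics/crop1.png",np.vstack([np.hstack([a,d]),np.hstack([b,b*0])]))
E
```

```text
top bench z -0.000244524457723201 0.0020418867539800786
side bench z -0.001017800242893547 0.0020146949100256603
(159, 187) [0.57  0.219 0.069]
(137, 247) [0.432 0.259 0.079]
(260, 220) [ 0.498 -0.015  0.047]
(354, 192) [ 0.56  -0.228  0.084]
(333, 122) [ 0.735 -0.189  0.059]
(267, 106) [ 0.775 -0.03   0.058]
(201, 118) [0.736 0.127 0.076]
top plaque top 1119 (array([501. , -15.1]), 63.7, 141.8, 10.2)
top chips 166 [[0.525, -0.029, 0.055], [0.525, -0.033, 0.054], [0.523, -0.029, 0.055], [0.523, -0.033, 0.053], [0.521, -0.026, 0.053], [0.521, -0.031, 0.054], [0.518, -0.022, 0.054], [0.518, -0.026, 0.055], [0.518, -0.031, 0.056], [0.518, -0.036, 0.054], [0.516, -0.024, 0.056], [0.516, -0.029, 0.052], [0.516, -0.033, 0.056], [0.516, -0.038, 0.054], [0.514, -0.026, 0.054], [0.513, -0.031, 0.055], [0.514, -0.036, 0.053], [0.511, -0.029, 0.053], [0.511, -0.033, 0.054], [0.509, -0.031, 0.054], [0.506, 0.032, 0.055], [0.506, 0.025, 0.052], [0.507, -0.066, 0.054], [0.504, 0.032, 0.054], [0.504, 0.027, 0.054], [0.504, 0.022, 0.052], [0.505, -0.066, 0.054], [0.505, -0.071, 0.052], [0.501, 0.032
[... 1046 characters left out ...]
, 24.5, 41.0, 1.7) 0.07021932568535084
top foot 417 (array([434.6, 275.6]), 39.3, 115.2, -62.9)
top grip 121 (array([434.4, 275.5]), 31.5, 51.1, -61.5) 0.07882894211065818
side foot 1153 (array([434. , 276.9]), 40.6, 115.9, -62.6)
side grip 487 (array([433.8, 277.3]), 34.3, 51.6, -62.4) 0.0762479209268987
top base (array([ 564.7, -260.6]), 97.7, 171.8, 0.7)
top cam 1319 (array([ 556.6, -245.6]), 66.5, 114.5, 6.4) [ 0.595 -0.187  0.096]
top plane 545 [-0.343 -0.037  0.939] [ 0.5509 -0.2441  0.0721]
side base (array([ 563.1, -241.6]), 89.5, 122.6, 6.0)
side cam 774 (array([ 555.7, -243.7]), 66.3, 117.3, 6.2) [ 0.593 -0.183  0.093]
side plane 189 [-0.344 -0.042  0.938] [ 0.548  -0.2252  0.0718]
```

View pics/crop1.png

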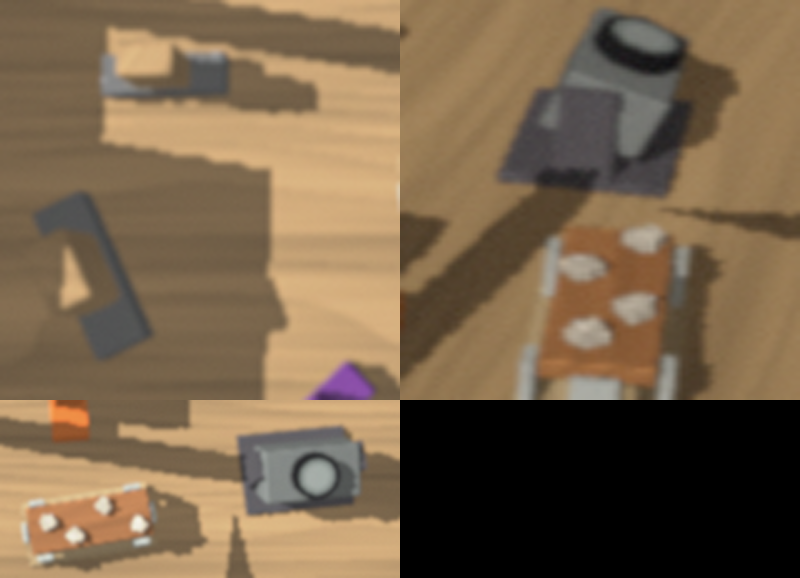

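The grey one at (159,187) measures grip 25×41 mm and height 71 mm, so it is the scraper. The dark one at (137,247) has a foot of about 40×115 mm and is the larger look-alike. Next I'll locate the camera precisely and grasp the scraper.

```bash
python3 - <<'E'
from h import *
from scipy.optimize import least_squares
R=(Ro.from_euler('z',6.1,degrees=True)*Ro.from_euler('y',-.35)).as_matrix()
for c in("top","side"):
    P=cloud(c,np.load(c+"0.npz")["d"]).reshape(-1,3); 
    P=P[(abs(P[:,0]-.56)<.12)&(abs(P[:,1]+.242)<.12)&(P[:,2]>.02)]
    g=np.array([.563,-.242,.030]); 
    L=(P-g)@R
    b=L[abs(L[:,2]-.045)<.004]; l=L[(L[:,2]>.054)&(L[:,2]<.067)]
    print(c,"box top ext",np.percentile(b,[1,50,99],0).round(4).tolist(),len(b)); 
    (cx,cy),r=cv2.minEnclosingCircle(l[:,:2].astype(np.float32)*1000); print("lens",len(l),round(cx,1),round(cy,1),round(r,1),l.mean(0).round(4),np.median(l[:,2]).round(4))
    P=cloud(c,np.load(c+"0.npz")["d"]).reshape(-1,3); P=P[(abs(P[:,0]-.581)<.06)&(abs(P[:,1]-.2325)<.065)&(abs(P[:,2]-.02)<.006)];print("foot",rect(P))
bot.movep([.581,.2325,.16],[180,0,91.6])
bot.move_straight([.581,.2325,.041],guard=8)
bot.close_gripper(25); s=bot.get_state();print(s["time"],s["grip_width"],s["tool_pos"],s["wrist_force"])
bot.move_straight([.581,.2325,.16])
im,d=capture("side");cv2.imwrite("pics/s1.png",im[150:350,130:370]);s=bot.get_state();print(s["time"],s["grip_width"],s["wrist_force"])
E
```

```text
top box top ext [[-0.0256, -0.0556, 0.0411], [0.0051, 0.0116, 0.0437], [0.0292, 0.0514, 0.0472]] 656
lens 339 1.7 -2.7 23.9 [ 0.002  -0.0025  0.0586] 0.0585
foot (array([581.7, 231.9]), 29.9, 90.1, 1.2)
side box top ext [[-0.027, -0.0519, 0.0413], [0.0021, 0.0239, 0.0436], [0.0276, 0.0525, 0.0485]] 225
lens 143 1.1 -3.5 27.8 [0.0005 0.0012 0.0581] 0.0582
foot (array([580.4, 233.1]), 30.3, 91.6, 0.9)
6.3917 0.25497116051160423 [0.58097124 0.23250461 0.04093164] [ 0.00515109 -0.28269035 -1.50133891]
7.3833 0.26000920515567727 [-1.1550155   0.39188286 -0.33812595]
```

```bash
cat >> h.py <<'E'
PC=np.array([.5003,-.014]); PY=10.0
def loc(x,y): return PC+Ro.from_euler('z',PY,degrees=True).as_matrix()[:2,:2]@[x,y]
E
python3 - <<'E'
from h import *
o=[180,0,PY]
a=loc(0,-.087)
bot.movep([*a,.17],o)
bot.move_straight([*a,.041+.0485],guard=10)
im,d=capture("side");im2,_=capture("top")
cv2.imwrite("pics/s2.png",np.hstack([cv2.resize(im[120:270,230:350],(400,500),interpolation=2),cv2.resize(im2[160:285,210:310],(400,500),interpolation=2)]))
print(bot.get_state())
E
```

```text
{'time': 9.4417, 'qpos': array([-1.37164360e+01, -7.94200794e+00,  1.10439846e+02,  4.58753539e-04,
        7.73984722e+01,  6.62663912e+01]), 'qd': array([-0.08875964, -0.12713259,  0.14927996,  0.03296079, -0.08529331,
       -0.04146441]), 'joint_efforts': array([ 1.07125766e-01, -4.71646929e+01, -5.91435277e+01,  4.71685978e-02,
       -6.06809766e-02, -3.28651629e-03]), 'tool_pos': array([ 0.51606592, -0.09970926,  0.09082843]), 'tcp_rot': array([ 1.79958676e+02, -9.51007362e-02,  1.00171074e+01]), 'wrist_force': array([-0.02524904, -0.03267253, -1.17506384]), 'wrist_torque': array([ 0.03312908, -0.02377732,  0.00413588]), 'grip_width': 0.2563363183358401}
```

View pics/s2.png

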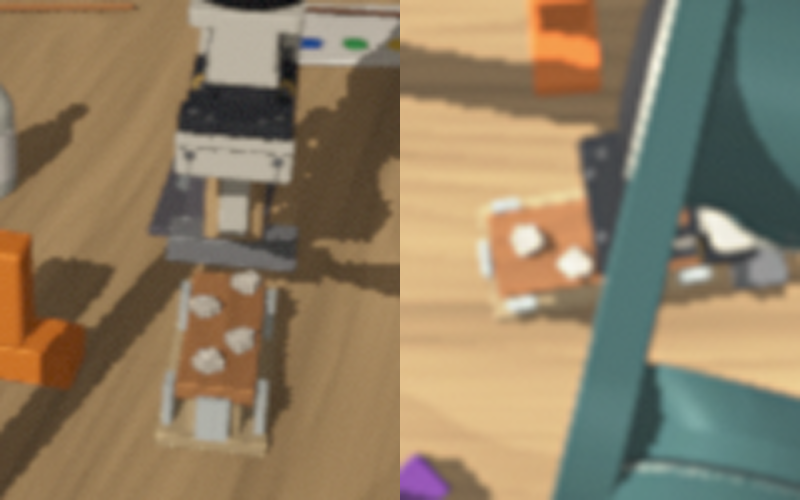

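The scraper is held upright and square, just beyond the plaque's far end. All four chips lie in front of it (side crop, y 270–365). Sweeping towards +y.

```bash
python3 - <<'E'
from h import *
b=loc(0,.072)
print(bot.get_state()["tool_pos"])
a=loc(0,-.087)
bot.move_straight([*a,.041+.0483],rate=.05)
print(bot.get_state()["tool_pos"])
r=bot.move_straight([*b,.041+.0483],rate=.09,guard=15)
s=bot.get_state();print(r,s["time"],s["tool_pos"],s["wrist_force"],s["grip_width"])
if not r:
    bot.move_straight([*b,.17],rate=.25)
im,d=capture("side");im2,_=capture("top")
cv2.imwrite("pics/s3.png",np.hstack([cv2.resize(im[160:310,220:340],(400,500),interpolation=2),cv2.resize(im2[160:285,180:280],(400,500),interpolation=2)]))
E
```

```text
[ 0.51606592 -0.09970926  0.09082843]
[ 0.51559089 -0.09974705  0.08978533]
False 11.6083 [0.4878599  0.0566232  0.08928464] [ 0.22220167  0.54169347 -1.83963653] 0.2559287131426965
```

View pics/s3.png

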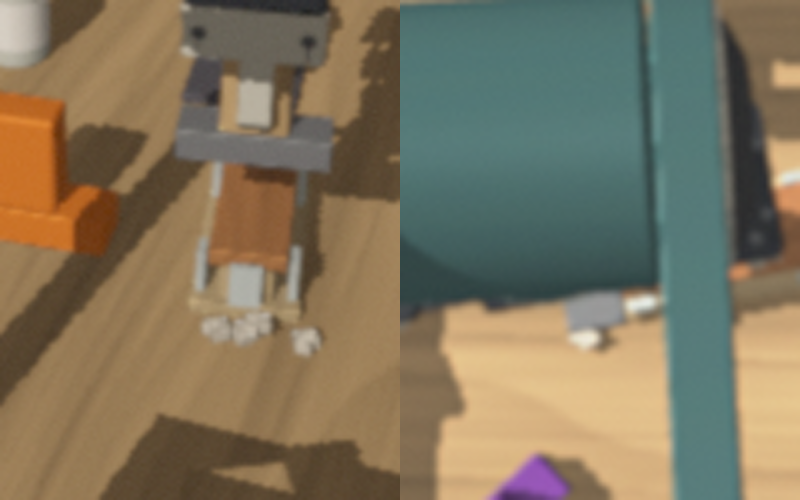

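All four chips lie on the bench in front of the cradle (side crop y≈320–345). Next: stand the scraper back in its original spot, let go, and take a fresh look with the arm out of the way.

```bash
python3 - <<'E'
from h import *
o=[180,0,91.6];p=[.581,.2325]
bot.movep([*p,.12],o)
bot.move_straight([*p,.052],rate=.12)
r=bot.move_straight([*p,.039],rate=.02,guard=3)
s=bot.get_state();print(r,s["tool_pos"],s["wrist_force"])
bot.gripper_open(); bot.move_straight([*p,.16],rate=.2)
g=loc(0,0); bot.movep([*g,.2],[180,0,90+PY])
bot.movep([.45,.25,.3],[180,0,90+PY])   # clear the view
im,d=capture("side");im2,d2=capture("top")
np.savez("side1.npz",im=im,d=d);np.savez("top1.npz",im=im2,d=d2)
for c,D in(("top",d2),("side",d)):
    P=cloud(c,D).reshape(-1,3)
    L=P.copy();L[:,:2]=(P[:,:2]-PC)@Ro.from_euler('z',PY,degrees=True).as_matrix()[:2,:2]
    t=L[(abs(L[:,0])<.045)&(abs(L[:,1])<.08)&(abs(L[:,2]-.046)<.003)]
    print(c,"plaque",len(t),np.percentile(t,[1,50,99],0).round(4).tolist(), "above",((abs(L[:,0])<.03)&(abs(L[:,1])<.07)&(L[:,2]>.05)).sum())
    P=P[(abs(P[:,0]-.581)<.06)&(abs(P[:,1]-.2325)<.065)&(abs(P[:,2]-.02)<.006)];print("foot",rect(P) if len(P)>5 else 0)
print(bot.get_state()["time"])
cv2.imwrite("pics/s4.png",np.vstack([cv2.resize(im[130:350,120:400],(700,300*11//6)[0:2],interpolation=2)[:300] if 0 else cv2.resize(im[150:330,150:390],(400,300),interpolation=2),cv2.resize(im2[140:290,120:320],(400,300),interpolation=2)]))
E
```

```text
True [0.5809231  0.23246115 0.04077343] [ 0.23599344 -0.13734657  3.82025771]
top plaque 1101 [[-0.0242, -0.0659, 0.0435], [0.0004, -0.0017, 0.0464], [0.0249, 0.0619, 0.0489]] above 17
foot (array([581.8, 232.2]), 30.4, 90.0, 1.2)
side plaque 802 [[-0.0248, -0.0654, 0.0436], [-0.0005, 0.0049, 0.0459], [0.024, 0.0634, 0.048]] above 0
foot (array([580.1, 233.2]), 30.2, 89.8, 1.5)
18.6833
```

View pics/s4.png

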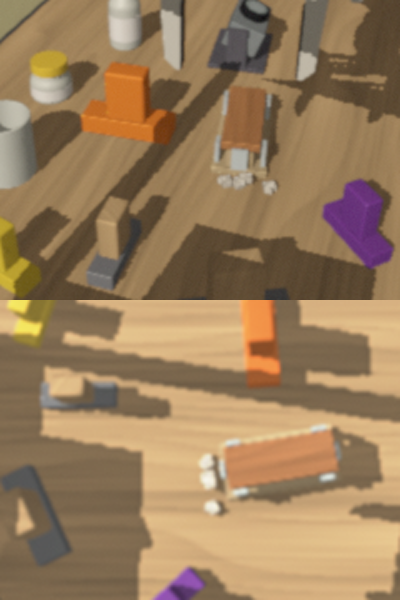

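```bash
python3 - <<'E'
from h import *
for c in("top","side"):
    f=np.load(c+"1.npz");P=cloud(c,f["d"]);L=P.copy();L[...,:2]=(P[...,:2]-PC)@Ro.from_euler('z',PY,degrees=True).as_matrix()[:2,:2]
    m=(abs(L[...,0])<.06)&(L[...,1]>.071)&(L[...,1]<.12)&(L[...,2]>.0035)&(L[...,2]<.04)
    n,lab,st,ce=cv2.connectedComponentsWithStats(m.astype(np.uint8))
    for k in range(1,n):
        if st[k,4]>5:
            q=L[lab==k];print(c,ce[k].round(),st[k,4],"ext",(np.ptp(q,axis=0)*1000).round(),q.mean(0).round(3),"zmax",q[:,2].max().round(3))
    a=(abs(L[...,0])<.03)&(abs(L[...,1])<.07)&(L[...,2]>.05); print(c,L[a].round(3)[:4].tolist())
t=np.load("top1.npz")["im"];s=np.load("side1.npz")["im"]
cv2.imwrite("pics/s5.png",np.hstack([cv2.resize(t[210:260,205:255],(400,400),interpolation=2),cv2.resize(s[240:280,270:330],(400,400),interpolation=2)]))
E
```

```text
top [224. 225.] 92 ext [40. 17. 15.] [0.002 0.087 0.011] zmax 0.019
top [226. 243.] 37 ext [17. 18.  8.] [-0.04   0.089  0.008] zmax 0.011
top [[0.017, -0.051, 0.05], [0.024, 0.019, 0.05], [0.013, -0.046, 0.05], [0.003, -0.065, 0.05]]
side [295. 257.] 76 ext [23. 25. 13.] [-0.007  0.089  0.011] zmax 0.017
side [285. 258.] 43 ext [16. 17.  5.] [0.015 0.088 0.007] zmax 0.008
side [312. 261.] 42 ext [15. 20.  4.] [-0.041  0.09   0.006] zmax 0.008
side []
```

View pics/s5.png

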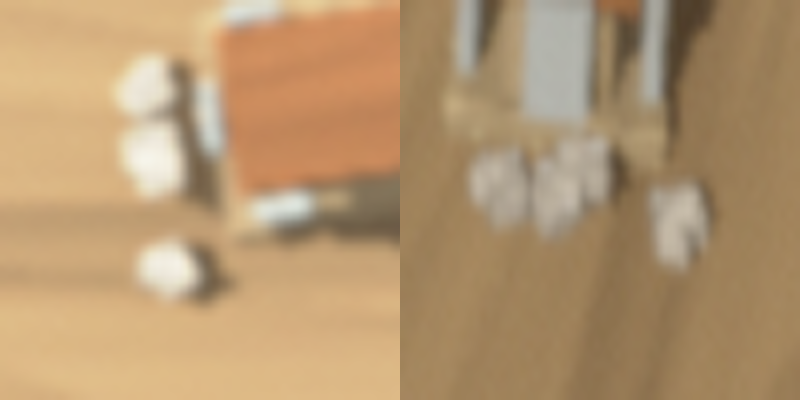

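The side crop shows four chips: three on the bench and one riding on another, next to the cradle foot (595,165), with its top about 18 mm up. I'll pick that one off with the fingers at low force and lay it on clear bench.

```bash
python3 - <<'E'
from h import *
Q=[]
for c in("top","side"):
    f=np.load(c+"1.npz");P=cloud(c,f["d"]);L=P.copy();L[...,:2]=(P[...,:2]-PC)@Ro.from_euler('z',PY,degrees=True).as_matrix()[:2,:2]
    m=(abs(L[...,0])<.04)&(L[...,1]>.073)&(L[...,1]<.12)&(L[...,2]>.0125)&(L[...,2]<.03)
    q=L[m];print(c,len(q),q.mean(0).round(4),q.min(0).round(4),q.max(0).round(4));Q.append(q.mean(0))
D=np.mean(Q,0);p=loc(D[0],max(D[1],.081));o=[180,0,90+PY]
bot.movep([*p,.10],o)
r=bot.move_straight([*p,.014+.0115],rate=.08,guard=4);print(r,bot.get_state()["tool_pos"])
bot.close_gripper(5);w=bot.get_state()["grip_width"];print("width mm",w*93)
bot.move_straight([*p,.06],rate=.1)
t=loc(D[0],.135)
bot.move_straight([*t,.06]);bot.move_straight([*t,.022],rate=.1,guard=3);bot.gripper_open();bot.move_straight([*t,.12],rate=.25)
bot.movep([.45,.25,.3],o)
im,d=capture("side");im2,d2=capture("top");np.savez("side2.npz",im=im,d=d);np.savez("top2.npz",im=im2,d=d2)
print(bot.get_state()["time"])
cv2.imwrite("pics/s6.png",np.hstack([cv2.resize(im2[205:265,195:255],(400,400),interpolation=2),cv2.resize(im[235:295,260:335],(400,400),interpolation=2)]))
E
```

```text
top 36 [-0.0094  0.0871  0.016 ] [-0.0169  0.0803  0.013 ] [-0.0021  0.0956  0.019 ]
side 39 [-0.0098  0.0884  0.0144] [-0.0187  0.0781  0.0125] [-0.0023  0.0964  0.0173]
False [0.47590001 0.0707639  0.0260296 ]
width mm 16.259060154344873
26.3083
```

View pics/s6.png

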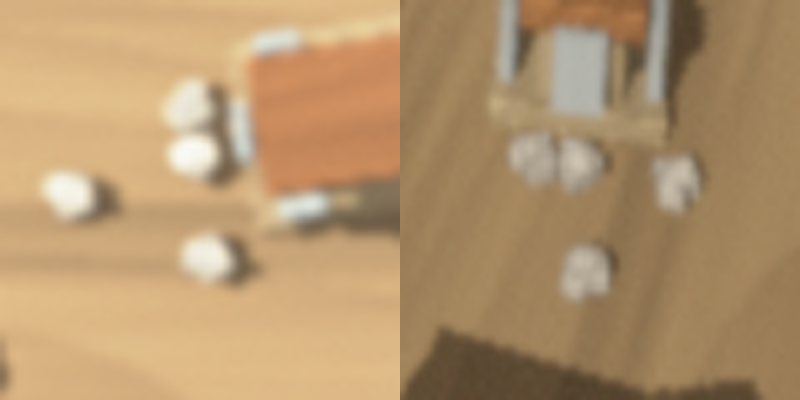

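All four chips now lie separately on bare bench. Next, the plaque.

```bash
python3 - <<'E'
from h import *
off=[];ya=[]
for c in("top","side"):
    P=cloud(c,np.load(c+"2.npz")["d"]).reshape(-1,3);L=P.copy();L[:,:2]=(P[:,:2]-PC)@Ro.from_euler('z',PY,degrees=True).as_matrix()[:2,:2]
    q=L[(abs(L[:,0])<.028)&(abs(L[:,1])<.0685)&(abs(L[:,2]-.0465)<.0028)]
    q0=rect(q);print(c,q0);off.append(q0[0]/1000);ya.append(q0[3])
off=np.mean(off,0);yaw=PY+np.mean(ya)
if abs(np.mean(ya))>2: yaw=PY
g=loc(*off);print(g,yaw)
o=[180,0,90+yaw]
bot.movep([*g,.12],o)
r=bot.move_straight([*g,.036],rate=.08,guard=8);s=bot.get_state();print(r,s["tool_pos"])
if not r:
    bot.close_gripper(30);s=bot.get_state();print("w",s["grip_width"]*93,s["tool_pos"],s["wrist_force"],s["wrist_torque"])
    bot.move_straight([*g,.07],rate=.04);bot.move_straight([*g,.24],rate=.15)
    s=bot.get_state();print("w",s["grip_width"]*93,s["wrist_force"],s["time"])
im,d=capture("side");cv2.imwrite("pics/s7.png",cv2.resize(im[60:310,180:400],(500,568),interpolation=2))
E
```

```text
top (array([ 0.5, -2.1]), 50.1, 129.8, 0.0)
side (array([-0.3, -0.9]), 49.8, 132.5, -0.1)
[ 0.50065895 -0.01545985] 9.95
False [ 0.50096735 -0.01550356  0.03655199]
w 49.68287574048726 [ 0.50064755 -0.01544314  0.03599085] [-0.47012103  0.30039624  0.67282357] [-0.0403041  -0.06641978  0.00193142]
w 49.78395745368606 [-0.47297764 -0.96563554 -0.58136687] 31.775
```

View pics/s7.png

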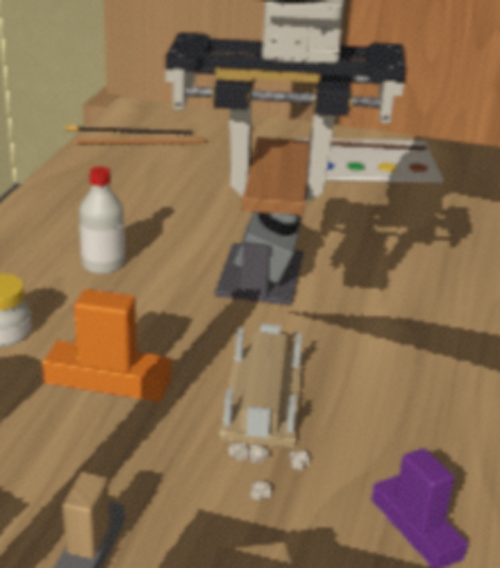

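The plaque is held level between the fingers, clear of the empty cradle. Moving it to the focus point.

```bash
python3 - <<'E'
from h import *
Rc=Ro.from_euler('z',6.1,degrees=True)*Ro.from_euler('y',-.35);M=Rc.as_matrix()
cs=[]
for f in("0","1","2"):
  for c in("top","side"):
    P=cloud(c,np.load(c+f+".npz")["d"]).reshape(-1,3);g=np.array([.563,-.242,.030]);L=(P-g)@M
    b=L[(abs(L[:,2]-.0445)<.004)&(abs(L[:,0])<.035)&(abs(L[:,1])<.06)]
    l=L[(abs(L[:,2]-.0585)<.003)&(abs(L[:,0])<.035)&(abs(L[:,1])<.035)]
    lo,hi=np.percentile(l,[1,99],0);(cx,cy),r=cv2.minEnclosingCircle(l[:,:2].astype(np.float32)*1000)
    q=rect(b) ; print(f,c,"box",q,"lens",((lo+hi)/2*1000).round(1)[:2],"circ",round(cx,1),round(cy,1),round(r,1)); cs.append([(lo+hi)[:2]/2])
e=np.array([.0010,-.0011]) if 0 else np.mean(cs,0)[0]
print("offset",e)
cam=g+M@[*e,0]; np.save("cam.npy",cam)
Rt=Rc*Ro.from_euler('z',90,degrees=True)*Ro.from_euler('x',180,degrees=True);o=Rt.as_euler('xyz',degrees=True)
def tcp(h): return cam+M@[0,0,h+.001]
print(tcp(.16),o)
bot.movep(tcp(.23),o)
bot.move_straight(tcp(.16),o,rate=.06); bot.dwell(.5)
s=bot.get_state();print(s["tool_pos"],s["tcp_rot"],s["time"],s["grip_width"]*93)
for c in("top","side"):
    im,d=capture(c);cv2.imwrite(f"pics/f_{c}.png",im);np.savez(c+"3.npz",im=im,d=d)
    L=(cloud(c,d).reshape(-1,3)-cam)@M
    q=L[(abs(L[:,0])<.035)&(abs(L[:,1])<.075)&(abs(L[:,2]-.172)<.008)]
    n=np.linalg.svd(q-q.mean(0))[2][2];print(c,len(q),rect(q),"z",np.median(q[:,2]).round(4),"normal",(n*np.sign(n[2])).round(3))
a=cv2.resize(cv2.imread("pics/f_side.png")[100:280,200:400],(400,360),interpolation=2);b=cv2.resize(cv2.imread("pics/f_top.png")[120:300,250:450],(400,360),interpolation=2)
cv2.imwrite("pics/f.png",np.hstack([a,b]))
E
```

```text
0 top box (array([ 1.6, -2.8]), 56.0, 113.8, -0.5) lens [ 1.5 -2.7] circ 1.7 -2.7 23.9
0 side box (array([-0.1, -2.7]), 55.8, 113.8, 0.3) lens [ 0.4 -1.2] circ 3.1 -2.2 26.4
1 top box (array([ 1.4, -2.7]), 56.2, 113.5, -0.5) lens [ 1.5 -2.4] circ 1.4 -3.1 24.2
1 side box (array([-0.1,  1.1]), 55.5, 112.5, 0.4) lens [ 0.4 -2.1] circ -2.3 -1.4 25.9
2 top box (array([ 1.5, -2. ]), 56.1, 112.6, -0.3) lens [ 1.8 -2.7] circ 1.9 -2.9 24.1
2 side box (array([ 0., -1.]), 55.6, 117.6, 0.1) lens [-0.3 -2.4] circ -0.4 -2.6 24.6
offset [ 0.00088774 -0.0022424 ]
[ 0.50917352 -0.25000756  0.18154341] [ 1.59946477e+02 -1.27222187e-14  9.61000000e+01]
[ 0.50917244 -0.25001584  0.18157196] [1.59944237e+02 8.10581681e-04 9.60979490e+01] 34.5833 49.697744900648814
top 821 (array([-5.2, 10.2]), 57.0, 118.0, -12.4) z 0.171 normal [0.007 0.007 1.   ]
side 507 (array([0.5, 2.4]), 68.9, 132.0, 1.2) z 0.1709 normal [0.002 0.014 1.   ]
```

View pics/f.png

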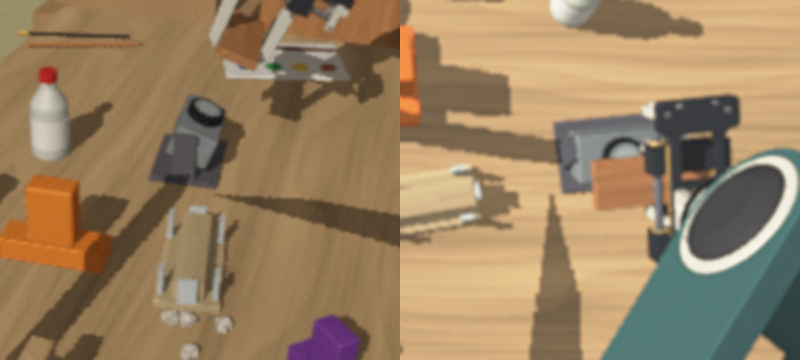

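```bash
python3 - <<'E'
from h import *
cam=np.load("cam.npy");M=(Ro.from_euler('z',6.1,degrees=True)*Ro.from_euler('y',-.35)).as_matrix()
for c in("top","side"):
    f=np.load(c+"3.npz");P=cloud(c,f["d"]);L=(P-cam)@M;im=f["im"].astype(int)
    wood=(im[...,2]-im[...,0]>35)
    q=L[wood&(abs(L[...,0])<.035)&(abs(L[...,1])<.08)&(abs(L[...,2]-.171)<.0045)]
    print(c,len(q),np.percentile(q,[1,5,50,95,99],0).round(4).tolist())
    e=q[q[:,1]>.03];print(" +y half x:",np.percentile(e[:,0],[1,99]).round(4)," yaw of edges:",[np.degrees(np.arctan(np.polyfit(*zip(*[(k,f(e[abs(e[:,1]-k)<.004][:,0])) for k in np.arange(.034,.06,.004)]),1)[0])).round(1) for f in(np.max,np.min)])
s=bot.get_state();print(s["time"],s["qd"].round(2),s["wrist_force"])
E
```

```text
top 785 [[-0.0239, -0.0453, 0.1681], [-0.0215, -0.0237, 0.1689], [0.0005, 0.0342, 0.171], [0.0236, 0.0621, 0.1731], [0.0258, 0.0645, 0.1741]]
 +y half x: [-0.0234  0.0257]  yaw of edges: [np.float64(-0.3), np.float64(-0.0)]
side 430 [[-0.0245, -0.0631, 0.1673], [-0.0224, -0.0555, 0.1688], [-0.0011, 0.0121, 0.1709], [0.021, 0.0639, 0.1721], [0.0241, 0.066, 0.1725]]
 +y half x: [-0.0247  0.0243]  yaw of edges: [np.float64(0.9), np.float64(-1.8)]
34.6833 [ 0.06  0.04 -0.01 -0.03 -0.14  0.04] [ 0.10173435  0.43936563 -0.94390087]
```

The plaque is within about 1 mm of centre, square to the lens, and still. Handing in.

```bash
python3 -c "
from workcell import bot
print(bot.finish_job(), bot.get_state()['time'])"
```

```text
the job is handed in; nothing more can be done
the job is handed in; nothing more can be done
```

The job is handed in, with the plaque held still in the air at the focus point; the robot's clock read 34.7 s at the last check, against the 72 s limit.

- **Chips:** I swept all four off the plaque in one pass with the small grey scraper. One chip landed on top of another, so I picked it off with the fingers. A picture then showed four separate chips on bare bench.
- **Scraper:** It stands upright where it was first found, released. I used the fingers on that chip after putting it down, and before touching the plaque.
- **Plaque:** Both cameras put its edges within about 1 mm of centred on the lens axis. Its tilt was under 1°. The top face read 171 mm from the camera's origin against 172 expected. The lens face reads about 1.5 mm low too, so I take that as camera bias.
- **Checks that were weak or disagreed:** The side camera's edge angles were noisy (+0.9° and −1.8°), while the top camera gave about 0°. The two cameras differed by 1–2 mm on most positions, so I averaged them.
- **Not re-measured:** I did not measure the bottle, jar and mug again at the end. The arm did not go near them or touch the camera box.

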